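Shut and lock the filter hatch of a bench dust extractor

TASK

The filter in the bench dust extractor has been changed and its hatch left standing open. Push the hatch down shut, then use a fingertip in the finger slot of each of the two quarter-turn fasteners to press the hatch down on its springy seal and turn the fastener clockwise a quarter turn to its stop, so that both fasteners are locked and the hatch stays down by itself when you let go. Nothing here needs to be gripped: work with the fingertips only, do not swing the hatch up wide open, and do not lift or push aside any of the things lying on the extractor and beside it.

Things in the scene. Friction and masses are not known exactly. Their poses are not given: they have to be found in the camera images.
- extractor: Bench dust extractor, a fixed grey steel case 380 mm (x) by 460 (y) by 150 high; origin at the centre of its underside on the bench, x from the hatch's free edge towards hinge and blower, y left, z up. The hatch covers the front (-x) of its top. Blower and switch box rise up to 62 mm above the top, from 65 mm behind the origin; a capped port sticks out 30 mm at the left.
- hatch (a joint): Angle of the hatch, rad: an aluminium panel 210 mm (x) by 300 (y) by 4, hinged at its rear edge, 25 mm behind the extractor's origin, 156 mm above the bench. The free front edge rises as it grows; it stays where left. 0 = locked height, panel top 160 mm above the bench. Below 0.035 a rubber seal springs it back up to 0.03 or more unless locked; pressed, it yields to a hard stop at -0.024.
- hatch_edge (a point): Middle of the hatch's free front edge, on its top face, between the two fasteners (77 mm clear between their collars). Turns with the hatch: x along the panel towards the hinge, y along the edge to the left. Pressing the hatch at a fastener from 0.03 rad to the hard stop takes 1 to 15 N; there the slots lie 4 mm below their locked height.
- left_cam (a joint): Turn of the left (+y) fastener, rad: 0 = open, slot along the free edge; grows clockwise seen from above to the hard stop at 1.571 = locked, slot pointing at the free edge. Stiff (0.06 N m), stays where left. At about 0.8 its tongue meets the case's flange: it passes under only while the hatch is pressed to 0 or lower, else it is blocked; turned too early it keeps the hatch from shutting.
- right_cam (a joint): The same for the right (-y) fastener; it also turns clockwise seen from above to lock, from 0 to 1.571.
- left_slot (a point): Centre of the slot floor in the left fastener, on its axis, 160 mm from the hinge, 85 mm left of the hatch's middle, 4 mm above the panel (164 above the bench when locked). Aluminium dial, 75 mm across, in a black collar (95 mm outside); both rise 18 mm off the panel. A slot 32 mm wide (36 at the mouth), 14 deep crosses the whole dial along this point's y; it turns with the dial; z = axis, up.
- right_slot (a point): The same for the right fastener, 85 mm right of the hatch's middle.
- sanding_block: Cork sanding block 105 x 45 x 28 mm, loose on the left deck of the extractor's top beside the hatch; bystander. Origin at the centre of its underside.
- finger_plane: Small brass finger plane 75 x 30 mm, 40 mm high, loose on the right deck of the extractor's top beside the hatch; bystander. Origin at the centre of its underside.
- glue_bottle: White glue bottle, 52 mm diameter, 130 mm tall, standing on the bench to the right of the extractor; bystander. Origin at the centre of its underside.
- tape_roll: Paper tape roll, 90 mm outside, 25 mm high, lying on the bench to the left of the extractor; bystander. Origin at the centre of its underside.
- screw_jar: Small glass jar with a steel lid, 48 mm diameter, 62 mm tall, loose on the left rear of the extractor's top; bystander. Origin at the centre of its underside.
- wax_tin: Flat steel tin, 54 mm diameter, 22 mm tall, loose on the right rear of the extractor's top; bystander. Origin at the centre of its underside.

How it is judged:
By the outcome, as a careful person would: the job done as asked, in the order asked, and still so for the second after the job is handed in, with the robot touching nothing.
It also fails if it takes over 54 s, if anything falls off the work surface, if the arm or the gripper's body presses on something with over 40 N, if the wrist force passes 120 N, or if a joint passes its speed limit or range.

ROBOT

A 6-joint arm with a two-finger parallel gripper is mounted at the origin on the work surface. World frame = base frame: x ahead of the robot, y to its left, z up, the work surface at z = 0. Lengths are in m, angles in rad, forces in N, time in s.
With the tool pointing down it reaches from about 0.275 to 0.85 m from the base axis. Payload 19 kg.
Tool frame: the origin (TCP) lies at the very end of the fingers, on their centre line; the grasp point (between the pads) lies 19 mm behind it (bot.grip_depth is the distance from the TCP to the grasp point, in m); z points along the fingers, y is the direction in which the jaws open and shut (so a half turn about z gives the same grasp; the last joint's range is limited). The gripper opens to 85 mm and grips with 20 to 120 N. Pads are 22 mm wide; open, the fingers measure 114 mm over their backs; the gripper's body (76 mm by 85 mm) begins 54 mm behind the grasp point. The pads swing forward as they close: fully open they stand 13 mm farther back than shut.
Start: joints at [-1.367, 0.15, 1.437, -0, 1.554, -0.134], TCP at [0.191, -0.542, 0.231] pointing down, gripper open.
Joint ranges: [-2.8, 2.8], [-0.68, 2.1], [0.12, 2.68], [-1.39, 4.53], [0.16, 2.79], [-2.81, 2.81]. Speed limits (rad/s): [1.89, 1.89, 2.22, 3.01, 3.01, 3.01].

INTERFACE

Orientations are given as a unit quaternion [w, x, y, z].
In Python, from cell import bot gives the robot as it stands. The module is installed in compiled form; this text tells all that it offers.
- The arm moves only by the shell command python3 -m jog 'ROWS' [FORCE]. ROWS is JSON, a list of rows, each a list of 5 numbers: the shift along the tool's x, y, z in m, then the turn about the tool's z in rad, then the finger opening in m, from 0 to 0.0854. A call has 1 to 10 rows; each row shifts and turns the commanded pose from where the row before left it, along the tool's axes as they then stand; what a row does not reach is not made up. A row lasts 1/10 s, in which the tool goes at most 50 mm and 8.59 degrees, less where a joint would pass 70% of its speed; a pose out of reach is approached as far as the arm can. A call with a gripper value outside its range is refused whole. The fingers move at their own pace and stop on an object; FORCE is the grip in N (left out, the last holds). Time passes only in rows, so rows that do not move let the fingers close. It gives the time, the measured TCP pose, the force and the opening at its end, in the units of the state.
- bot.state(): the state, without advancing time (a new reading comes with each control period).
- bot.capture(name): name is "scene" or "side" or "wrist"; returns the picture (384x512x3 uint8, red, green, blue); there is no depth.
- bot.camera_model(name): a dict with "intrinsics" (3x3 intrinsics, pixels), "R" (3x3) and "t" (3): a world point X has camera coordinates R X + t; the wrist camera has in their place "hand_eye" (4x4, takes a point from camera to tool coordinates, whose origin is the TCP and whose axes are the flange's). Camera axes: x right, y down, z forward; pixel columns grow to the right and rows downward; lengths in m; the calibration is good to about 2 mm. A picture is of the moment at which its call begins: read the wrist's pose just before it. camera_model takes no time and is no camera call.
- bot.hand_in(): hands the job in, once; it reports no verdict.
The state is a dict: "time": time; "q": joint angles; "dq": joint speeds; "tau": joint torques, N m; "eef_pos": TCP position; "tool_rot": TCP orientation; "contact_force": force on the tool from outside, world axes, zero at the start; "wrist_torque": the same for the moment, N m; "width": finger opening in m.
Only numpy, scipy, OpenCV 4.12 (cv2) and the standard library are available. Lean on these libraries where they do the work, as an engineer would, in place of code of your own. Each camera call takes 0.05 s, during which the arm holds its last target. There are 200 camera calls.

## Working session

There is one attempt and no reset: what is moved stays moved. The work goes in short steps, Python scripts to look and compute and a shell command to move; the robot and the scene stay as the last step left them, time stands still between calls to the robot, and variables do not carry over. Pictures are saved under pics/ and viewed, about 8 in all and at most 12, crops included, and the job is handed in when it is done.

```bash
mkdir -p pics; python3 - <<'E'
from cell import bot
import cv2,numpy as np
for n in("scene","side"):
    im=bot.capture(n);cv2.imwrite(f"pics/{n}0.png",im[...,::-1])
    m=bot.camera_model(n);R=np.array(m["R"]);print(n,np.round(m["intrinsics"],1).tolist(),np.round(-R.T@m["t"],3),np.round(R,3).tolist())
print(np.round(bot.camera_model("wrist")["hand_eye"],3).tolist());s=bot.state();print({k:np.round(v,3).tolist() for k,v in s.items()})
E
```

```text
scene [[426.9, 0.0, 252.3], [0.0, 426.9, 196.8], [0.0, 0.0, 1.0]] [ 1.236 -0.564  0.836] [[0.671, 0.742, 0.01], [0.475, -0.418, -0.775], [-0.57, 0.524, -0.632]]
side [[371.5, 0.0, 259.5], [0.0, 371.5, 193.0], [0.0, 0.0, 1.0]] [0.467 0.88  0.692] [[-0.988, -0.154, 0.026], [-0.105, 0.527, -0.843], [0.116, -0.836, -0.537]]
[[0.0, -0.946, -0.325, 0.084], [1.0, -0.0, 0.001, 0.0], [-0.001, -0.325, 0.946, -0.143], [0.0, 0.0, 0.0, 1.0]]
{'time': 0.1, 'q': [-1.367, 0.151, 1.438, -0.0, 1.554, -0.134], 'dq': [0.0, -0.002, -0.002, -0.003, 0.0, 0.001], 'tau': [0.005, -71.438, -57.18, -0.0, 0.007, 0.0], 'eef_pos': [0.191, -0.542, 0.231], 'tool_rot': [-0.001, 0.986, 0.168, -0.0], 'contact_force': [0.088, 0.28, -0.575], 'wrist_torque': [0.015, -0.025, -0.039], 'width': 0.086}
```

View pics/scene0.png

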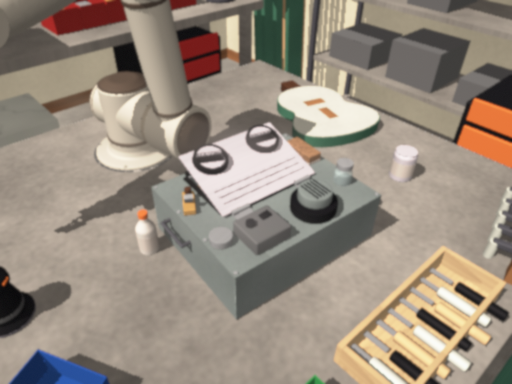

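View pics/side0.png

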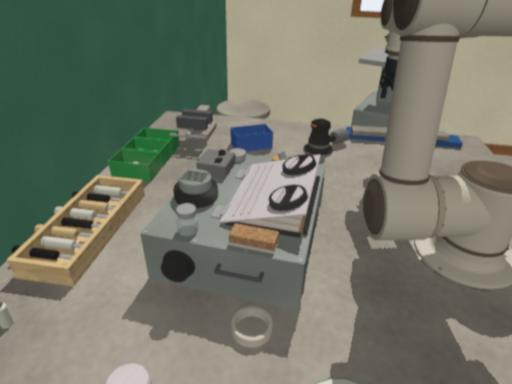

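The scene view shows the case, with its near corner at about (237,305), and the hatch standing open with dials at (211,158) and (263,137). The side view shows dials at (289,198) and (299,164). I'll enlarge both to pick corners.

```bash
python3 - <<'E'
import cv2,numpy as np
a=cv2.imread("pics/scene0.png")[115:315,145:385];b=cv2.imread("pics/side0.png")[140:300,140:340]
cv2.imwrite("pics/a.png",cv2.resize(a,None,fx=3,fy=3,interpolation=2));cv2.imwrite("pics/b.png",cv2.resize(b,None,fx=3.75,fy=3.75,interpolation=2))
E
```

```text
(no output)
```

View pics/a.png

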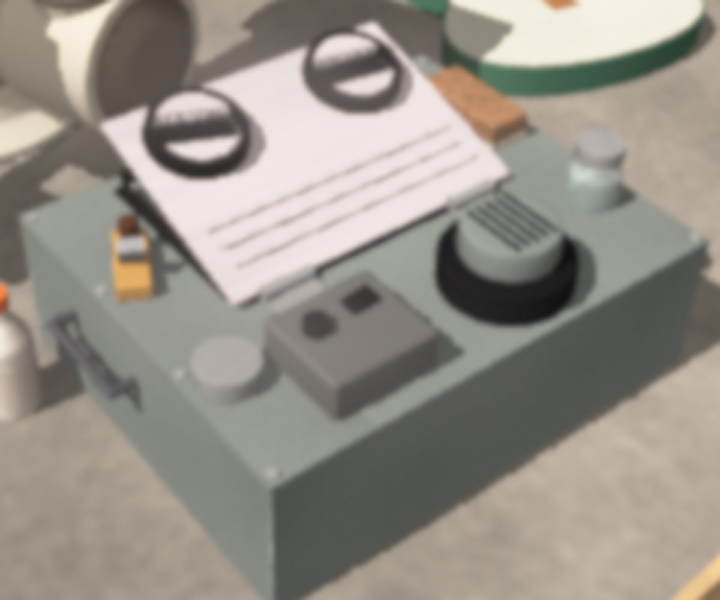

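View pics/b.png

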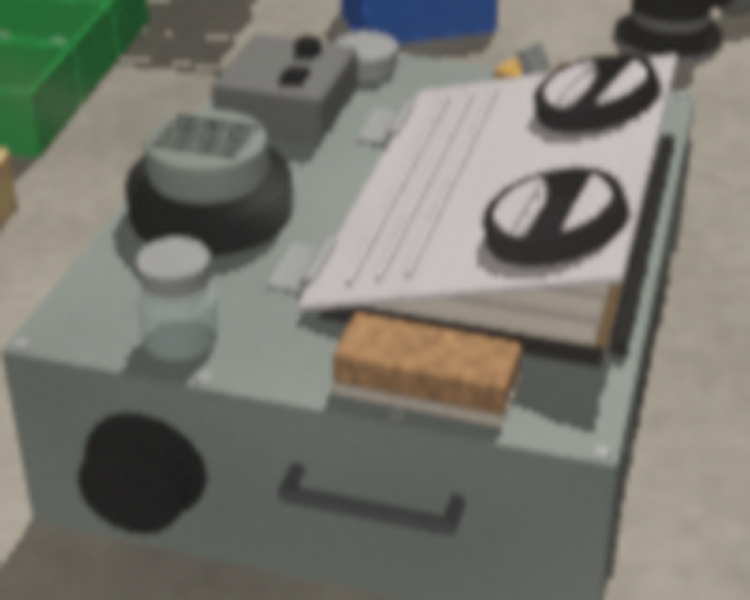

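The enlarged views give clean case-top corners and hatch corners in both. Next I'll cast rays from them.

```bash
cat > h.py <<'E'
import numpy as np,cv2
from cell import bot
def ray(n,u,v):
    m=bot.camera_model(n);K=np.array(m["intrinsics"])
    if n=="wrist":
        from scipy.spatial.transform import Rotation as Ro
        s=bot.state();T=np.eye(4);T[:3,:3]=Ro.from_quat(s["tool_rot"],scalar_first=True).as_matrix();T[:3,3]=s["eef_pos"];T=T@np.array(m["hand_eye"]);c=T[:3,3];Rt=T[:3,:3]
    else: Rt=np.array(m["R"]).T;c=-Rt@m["t"]
    d=Rt@np.linalg.solve(K,[u,v,1]);return c,d/np.linalg.norm(d)
def plane(n,u,v,z): c,d=ray(n,u,v);return c+d*(z-c[2])/d[2]
def tri(r1,r2):
    A=np.zeros((3,3));b=np.zeros(3);P=[]
    for c,d in(r1,r2): M=np.eye(3)-np.outer(d,d);A+=M;b+=M@c
    x=np.linalg.solve(A,b);return x,max(np.linalg.norm((np.eye(3)-np.outer(d,d))@(x-c)) for c,d in(r1,r2))
E
python3 - <<'E'
from h import *
np.set_printoptions(precision=4,suppress=True)
S=lambda u,v:("scene",(u+.5)/3-.5+145,(v+.5)/3-.5+115)
D=lambda u,v:("side",(u+.5)/3.75-.5+140,(v+.5)/3.75-.5+140)
c={k:plane(*p,.15) for k,p in dict(fr=S(25,217),rr=S(272,487),rl=S(706,243),rl2=D(8,352),fl=D(615,460)).items()}
print(c);rl=(c["rl"]+c["rl2"])/2
d=lambda a,b:np.linalg.norm(a-b);print(d(c["fr"],c["rr"]),d(c["rr"],rl),d(rl,c["fl"]))
print("centre",(c["fr"]+c["rr"]+rl+c["fl"])/4, (c["rr"]+c["fl"])/2,(c["fr"]+rl)/2)
x=(c["rr"]-c["fr"])+(rl-c["fl"]);y=(rl-c["rr"])+(c["fl"]-c["fr"]);print("yaw",np.arctan2(x[1],x[0]),np.arctan2(-y[0],y[1]))
H={k:tri(ray(*a),ray(*b)) for k,a,b in [("FR",S(100,125),D(675,55)),("FL",S(377,22),D(625,280)),("HL",S(512,180),D(302,308)),("HR",S(233,304),D(420,90)),("Rdial",S(197,132),D(597,92)),("Ldial",S(355,68),D(556,215))]}
for k,v in H.items():print(k,*v)
F=(H["FR"][0]+H["FL"][0])/2;B=(H["HR"][0]+H["HL"][0])/2;e=F-B;print("hatch mid",F,B,"len",np.linalg.norm(e),"ang",np.arcsin(e[2]/.21),np.arctan2(e[2],np.hypot(*e[:2])),"yaw",np.arctan2(-e[1],-e[0]))
print("bystanders",plane(*S(130,240),.19),plane(*S(480,92),.178))
E
```

```text
{'fr': array([ 0.4167, -0.162 ,  0.15  ]), 'rr': array([ 0.7886, -0.1968,  0.15  ]), 'rl': array([0.8305, 0.2535, 0.15  ]), 'rl2': array([0.8222, 0.2597, 0.15  ]), 'fl': array([0.4507, 0.2876, 0.15  ])}
0.37350737733644007 0.4550244481582425 0.37692113227664936
centre [0.6206 0.0464 0.15  ] [0.6196 0.0454 0.15  ] [0.6215 0.0473 0.15  ]
yaw -0.08784163485728354 -0.07918509140002797
FR [ 0.4327 -0.0869  0.2213] 0.0007910285872086493
FL [0.4576 0.2162 0.2212] 0.002929713320658698
HL [0.6592 0.1919 0.1544] 0.004486031756321616
HR [ 0.6318 -0.1052  0.1603] 0.0012681281576409017
Rdial [ 0.4878 -0.0259  0.2153] 0.001316484680395322
Ldial [0.5025 0.1465 0.2168] 0.001448133766185686
hatch mid [0.4452 0.0646 0.2213] [0.6455 0.0433 0.1574] len 0.2113321487506924 ang 0.30911517081110146 0.3071027547601139 yaw -0.1058870212340104
bystanders [ 0.5456 -0.1386  0.19  ] [0.5691 0.2508 0.178 ]
```

Centre, sizes and hinge agree with the given geometry: centre (0.6205, 0.0465), yaw −0.085, hatch at about 0.31 rad. Now I'll lift, traverse and turn above the hatch edge.

```bash
python3 -m jog '[[0,0,-0.04,0,0.0],[0,0,-0.04,0,0],[0,0,-0.04,0,0],[0.02,-0.022,0,0,0],[0.02,-0.022,0,0,0],[0.02,-0.022,0,0,0],[0.02,-0.022,0,0,0],[0.02,-0.022,0,0,0],[0.02,-0.022,0,0,0],[0.02,-0.022,0,0,0]]'
python3 -m jog '[[0.02,-0.022,0,0,0],[0.02,-0.022,0,0,0],[0.02,-0.022,0,0,0],[0.02,-0.022,0,0,0],[0.02,-0.022,0,0,0],[0.02,-0.022,0,0,0],[0.02,-0.022,0,0,0],[0.02,-0.022,0,0,0],[0.02,-0.022,0,0,0],[0.02,-0.022,0,0,0]]'
python3 -m jog '[[0.02,-0.022,0,0,0],[0.02,-0.022,0,0,0],[0.02,-0.022,0,0,0],[0.02,-0.022,0,0,0],[0.02,-0.022,0,0,0],[0,0,0,-0.13,0],[0,0,0,-0.13,0],[0,0,0,-0.13,0],[0,0,0,-0.13,0],[0,0,0,-0.13,0]]'
python3 -m jog '[[0,0,0,-0.13,0],[0,0,0,-0.13,0],[0,0,0,-0.13,0],[0,0,0,-0.13,0],[0,0,0,-0.13,0],[0,0,0,-0.13,0],[0,0,0,-0.13,0],[0,0,0,-0.13,0],[0,0,0,-0.13,0],[0,0,0,-0.13,0]]'
python3 -m jog '[[0,0,0,-0.13,0],[0,0,0,-0.13,0],[0,0,0,-0.13,0],[0,0,0,-0.13,0],[0,0,0,-0.13,0],[0,0,0,-0.11,0]]'
cat >> h.py <<'E'
def st():
    s=bot.state();from scipy.spatial.transform import Rotation as Ro
    R=Ro.from_quat(s["tool_rot"],scalar_first=True).as_matrix();h=np.arctan2(R[1,0],R[0,0])
    C=np.array([.6205,.0465]);ex=np.array([np.cos(-.085),np.sin(-.085)]);ey=np.array([-ex[1],ex[0]]);hin=C+.025*ex
    pts=dict(push=hin-.19*ex,L=hin-.16*ex+.085*ey,R=hin-.16*ex-.085*ey)
    print("t",round(s["time"],2),"p",np.round(s["eef_pos"],4),"h",round(h,3),"Rz",np.round(R[:,2],3),"F",np.round(s["contact_force"],1),"M",np.round(s["wrist_torque"],2),"w",round(s["width"],4),"q",np.round(s["q"],2))
    for k,p in pts.items():
        e=p-s["eef_pos"][:2];print(k,np.round(p,4),"tool xy shift",np.round([e@R[:2,0],e@R[:2,1]],4))
def grab(n,name): im=bot.capture(n);cv2.imwrite("pics/"+name,im[...,::-1]);return im
E
python3 -c "
from h import *
st();grab('wrist','w1.png')"
```

```text
time: 1.1
eef_pos: [0.2718, -0.3496, 0.351]
tool_rot: [-0.0, 0.986, 0.168, -0.0]
contact_force: [1.0, -0.5, 0.4]
width: -0.0002
time: 2.1
eef_pos: [0.3876, -0.0757, 0.3512]
tool_rot: [-0.0, 0.986, 0.168, -0.0]
contact_force: [0.3, 0.1, -1.3]
width: -0.0002
time: 3.1
eef_pos: [0.4452, 0.06, 0.3511]
tool_rot: [-0.0, 0.879, 0.476, -0.0]
contact_force: [-0.3, -0.2, 0.1]
width: -0.0
time: 4.1
eef_pos: [0.4452, 0.06, 0.3511]
tool_rot: [-0.0, 0.412, 0.911, -0.0]
contact_force: [-0.1, 0.3, 0.7]
width: -0.0003
time: 4.7
eef_pos: [0.4452, 0.06, 0.3511]
tool_rot: [-0.0, 0.044, 0.999, 0.0]
contact_force: [-0.8, 0.3, 0.3]
width: 0.0001
t 4.7 p [0.4452 0.06   0.3511] h 3.053 Rz [-0.001  0.    -1.   ] F [-0.8  0.3  0.3] M [0.   0.06 0.  ] w 0.0001 q [-0.04 -0.13  1.48  0.    1.79 -1.52]
push [0.4561 0.0605] tool xy shift [-0.0108  0.0015]
L [0.4932 0.1427] tool xy shift [-0.0405  0.0866]
R [ 0.4788 -0.0267] tool xy shift [-0.0411 -0.0834]
```

View pics/w1.png

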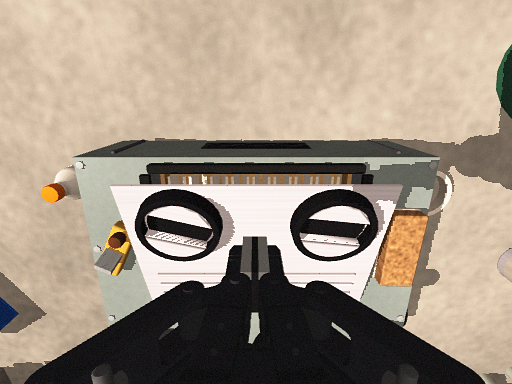

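Both cams are slightly pre-turned clockwise, with the slots tilted by about 16° (right) and 8° (left). That is well short of 0.8, so the hatch can shut. I'll push it down midway between the collars.

```bash
python3 -m jog '[[-0.026,0.001,0,0,0],[0,0,0.04,0,0],[0,0,0.04,0,0],[0,0,0.04,0,0],[0,0,0.01,0,0],[0,0,0.01,0,0],[0,0,0.01,0,0],[0,0,0.01,0,0],[0,0,0.01,0,0],[0,0,0.005,0,0]]'
python3 -m jog '[[0,0,0.005,0,0],[0,0,0.004,0,0],[0,0,0,0,0]]'
python3 -c "
from h import *
st()"
```

```text
time: 5.75
eef_pos: [0.4712, 0.0586, 0.1757]
tool_rot: [-0.0, 0.047, 0.999, 0.0]
contact_force: [-0.8, 0.6, 1.4]
width: 0.0003
time: 6.05
eef_pos: [0.4712, 0.0585, 0.167]
tool_rot: [-0.0, 0.047, 0.999, 0.0]
contact_force: [0.3, 0.1, -0.5]
width: 0.0001
t 6.05 p [0.4712 0.0585 0.167 ] h 3.048 Rz [-0.  0. -1.] F [ 0.3  0.1 -0.5] M [-0.   -0.05  0.04] w 0.0001 q [-0.04 -0.03  1.76  0.    1.41 -1.52]
push [0.4561 0.0605] tool xy shift [0.0152 0.0005]
L [0.4932 0.1427] tool xy shift [-0.014   0.0858]
R [ 0.4788 -0.0267] tool xy shift [-0.0155 -0.0842]
```

```bash
python3 -m jog '[[0,0,0.004,0,0],[0,0,0.003,0,0],[0,0,0.001,0,0],[0,0,0,0,0]]'
python3 -m jog '[[0,0,-0.04,0,0],[0,0,-0.04,0,0],[0,0,-0.04,0,0],[0,0,-0.04,0,0],[0.02,0,0,0,0],[0,0,0,0,0]]'
python3 -c "
from h import *
st();im=grab('wrist','w2.png');im=cv2.resize(im[130:310,100:420],None,fx=2.5,fy=2.5,interpolation=2);cv2.imwrite('pics/w2c.png',im[...,::-1])"
```

```text
time: 6.45
eef_pos: [0.4713, 0.0586, 0.1595]
tool_rot: [0.0, 0.047, 0.999, 0.0]
contact_force: [-2.1, 0.0, 5.7]
width: 0.0004
time: 7.05
eef_pos: [0.4506, 0.0606, 0.3205]
tool_rot: [0.001, 0.047, 0.999, 0.0]
contact_force: [-0.2, -0.2, -0.6]
width: -0.0003
t 7.05 p [0.4506 0.0606 0.3205] h 3.048 Rz [ 0.002  0.    -1.   ] F [-0.2 -0.2 -0.6] M [0.01 0.06 0.03] w -0.0003 q [-0.04 -0.12  1.53  0.    1.72 -1.51]
push [0.4561 0.0605] tool xy shift [-0.0055  0.0004]
L [0.4932 0.1427] tool xy shift [-0.0347  0.0857]
R [ 0.4788 -0.0267] tool xy shift [-0.0362 -0.0843]
```

View pics/w2c.png

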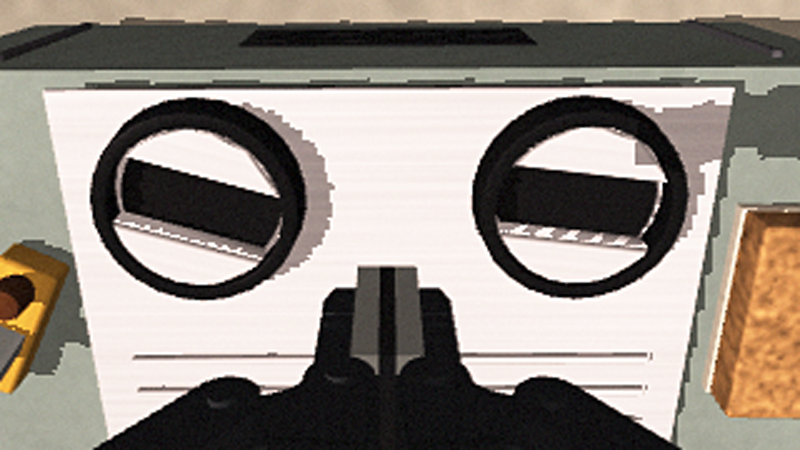

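The hatch is down at seal height with nothing disturbed. Slot edges (crop pixels): right dial (128,158)–(281,200), left dial (513,166)–(658,182). Now the cam angles and centres.

```bash
python3 - <<'E'
from h import *
np.set_printoptions(precision=4,suppress=True)
P=lambda u,v:plane("wrist",(u+.5)/2.5-.5+100,(v+.5)/2.5-.5+130,.183)[:2]
for n,e,cs in [("R",[(128,158),(281,200)],[(112,207),(288,207),(200,127),(200,287)]),("L",[(513,166),(658,182)],[(495,204),(668,204),(580,124),(580,286)])]:
    d=P(*e[1])-P(*e[0]);a=np.arctan2(-d[0],d[1]) # heading rel +y, ccw
    q=[P(*c) for c in cs]
    print(n,"cam",-(a+.085),"centre",(q[0]+q[1])/2,(q[2]+q[3])/2,"dia",np.linalg.norm(q[0]-q[1]),np.linalg.norm(q[2]-q[3]))
a,b=P(45,88),P(734,88);d=b-a;print("edge",a,b,np.linalg.norm(d),"yaw",np.arctan2(-d[0],d[1]))
E
```

```text
R cam 0.30022353011768826 centre [ 0.4777 -0.0242] [ 0.4792 -0.0244] dia 0.07674900699331906 0.07598641459833738
L cam 0.12392422142021821 centre [0.4917 0.1414] [0.4937 0.1408] dia 0.07525227695440743 0.07676079443875063
edge [ 0.4194 -0.0781] [0.4458 0.2039] 0.28318325225205204 yaw -0.09322713850760693
```

```bash
python3 -m jog '[[-0.0345,0.015,0,0,0.025],[0,0.035,0,0,0.025],[0,0.035,0,0,0.025],[0,0,0,0.12,0.025],[0,0,0.04,0,0.025],[0,0,0.04,0,0.025],[0,0,0.04,0,0.025],[0,0,0,0,0.025]]'
python3 -c "
from h import *
st();im=grab('wrist','w3.png');im=cv2.resize(im[130:310,100:420],None,fx=2.5,fy=2.5,interpolation=2);cv2.imwrite('pics/w3c.png',im[...,::-1])"
```

```text
time: 7.9
eef_pos: [0.4916, 0.1415, 0.194]
tool_rot: [-0.004, 0.107, 0.994, -0.001]
contact_force: [0.3, -0.7, 1.3]
width: 0.0251
t 7.9 p [0.4916 0.1415 0.194 ] h 2.928 Rz [-0.009 -0.001 -1.   ] F [ 0.3 -0.7  1.3] M [-0.01  0.01 -0.01] w 0.0251 q [ 0.13  0.04  1.63  0.    1.48 -1.23]
push [0.4561 0.0605] tool xy shift [ 0.0176 -0.0867]
L [0.4932 0.1427] tool xy shift [-0.0013  0.0015]
R [ 0.4788 -0.0267] tool xy shift [-0.0231 -0.1671]
```

View pics/w3c.png

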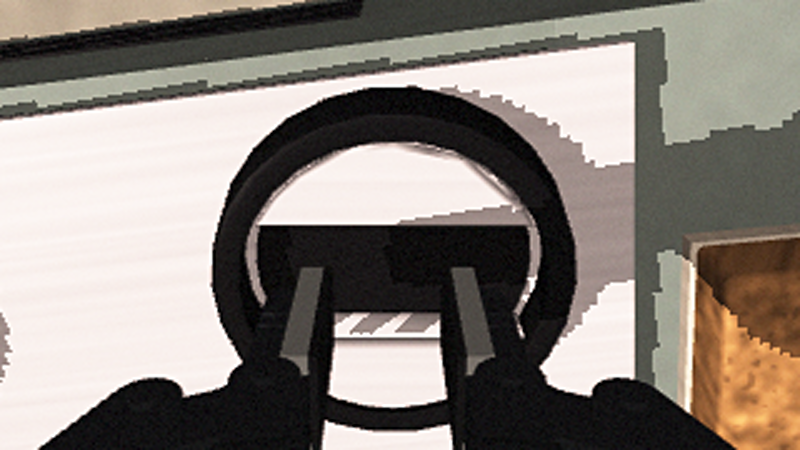

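The fingers are aligned with the left slot: slot edges at rows 225 and 335 are parallel to the finger pair, which is centred at column ~388. Descending.

```bash
python3 -m jog '[[-0.001,0.0005,0.01,0,0.025],[0,0,0.008,0,0.025],[0,0,0.004,0,0.025],[0,0,0,0,0.025]]'
python3 -m jog '[[0,0,0.003,0,0.025],[0,0,0,0,0.025]]'
python3 -m jog '[[0,0,0.003,0,0.025],[0,0,0,0,0.025]]'
python3 -m jog '[[0,0,0.003,0,0.025],[0,0,0,0,0.025]]'
python3 -c "
from h import *
st()"
```

```text
time: 8.35
eef_pos: [0.4948, 0.1421, 0.1773]
tool_rot: [-0.0, 0.107, 0.994, 0.0]
contact_force: [-0.4, -0.5, 0.2]
width: 0.0252
time: 8.55
eef_pos: [0.4947, 0.1421, 0.1744]
tool_rot: [0.0, 0.107, 0.994, 0.0]
contact_force: [0.4, -0.1, 0.4]
width: 0.025
time: 8.75
eef_pos: [0.4946, 0.1421, 0.1711]
tool_rot: [-0.0, 0.107, 0.994, 0.0]
contact_force: [-0.2, 0.3, -0.7]
width: 0.0249
time: 8.95
eef_pos: [0.4947, 0.1421, 0.1681]
tool_rot: [-0.0, 0.107, 0.994, 0.0]
contact_force: [0.8, 0.9, 1.2]
width: 0.0246
t 8.95 p [0.4947 0.1421 0.1681] h 2.928 Rz [-0.  0. -1.] F [0.8 0.9 1.2] M [0.07 0.06 0.03] w 0.0246 q [ 0.13  0.06  1.67  0.    1.42 -1.23]
push [0.4561 0.0605] tool xy shift [ 0.0204 -0.0879]
L [0.4932 0.1427] tool xy shift [0.0016 0.0002]
R [ 0.4788 -0.0267] tool xy shift [-0.0203 -0.1684]
```

```bash
python3 -m jog '[[0.0015,0,0.003,0,0.025],[0,0,0,0,0.025]]'
python3 -m jog '[[0,0,0.003,0,0.025],[0,0,0,0,0.025]]'
python3 -m jog '[[0,0,0.002,0,0.025],[0,0,0,0,0.025]]'
python3 -c "
from h import *
st()"
```

```text
time: 9.15
eef_pos: [0.4935, 0.1424, 0.1654]
tool_rot: [0.0, 0.107, 0.994, 0.0]
contact_force: [2.1, 0.1, 3.4]
width: 0.0254
time: 9.35
eef_pos: [0.4934, 0.1424, 0.1626]
tool_rot: [0.0, 0.107, 0.994, 0.0]
contact_force: [1.1, -1.1, 7.6]
width: 0.0248
time: 9.55
eef_pos: [0.4934, 0.1424, 0.1608]
tool_rot: [0.0, 0.107, 0.994, 0.0]
contact_force: [-0.0, -1.0, 9.3]
width: 0.0251
t 9.55 p [0.4934 0.1424 0.1608] h 2.928 Rz [ 0.001  0.    -1.   ] F [-0.  -1.   9.3] M [-0.15  0.07  0.02] w 0.0251 q [ 0.13  0.06  1.68  0.    1.4  -1.23]
push [0.4561 0.0605] tool xy shift [ 0.0191 -0.088 ]
L [0.4932 0.1427] tool xy shift [0.0002 0.0002]
R [ 0.4788 -0.0267] tool xy shift [-0.0216 -0.1684]
```

```bash
python3 -m jog '[[0,0,0.002,0,0.025],[0,0,0,0,0.025]]'
python3 -m jog '[[0,0,0.001,0,0.025],[0,0,0,0,0.025]]'
```

```text
time: 9.75
eef_pos: [0.4934, 0.1425, 0.1597]
tool_rot: [0.001, 0.107, 0.994, 0.0]
contact_force: [-5.1, -2.1, 17.6]
width: 0.0247
time: 9.95
eef_pos: [0.4935, 0.1425, 0.1594]
tool_rot: [0.001, 0.107, 0.994, 0.0]
contact_force: [-8.8, -0.9, 29.0]
width: 0.0248
```

The hard stop is at z≈0.160, as expected. I'll ease off 1 mm and turn clockwise.

```bash
python3 -m jog '[[0,0,-0.001,0,0.025],[0,0,0,0.1,0.025],[0,0,0,0.1,0.025],[0,0,0,0.1,0.025],[0,0,0,0.1,0.025]]'
python3 -c "
from h import *
st()"
python3 -m jog '[[0,0,0,0.1,0.025],[0,0,0,0.1,0.025],[0,0,0,0.1,0.025],[0,0,0,0.1,0.025],[0,0,0,0.1,0.025],[0,0,0,0.1,0.025]]'
python3 -c "
from h import *
st()"
```

```text
time: 10.45
eef_pos: [0.4934, 0.1425, 0.1596]
tool_rot: [0.001, 0.304, 0.953, 0.0]
contact_force: [-6.3, -1.6, 19.3]
width: 0.0251
t 10.45 p [0.4934 0.1425 0.1596] h 2.524 Rz [ 0.001  0.    -1.   ] F [-6.3 -1.6 19.3] M [-0.15  0.85  0.08] w 0.0251 q [ 0.13  0.06  1.69  0.    1.4  -0.82]
push [0.4561 0.0605] tool xy shift [-0.0171 -0.0884]
L [0.4932 0.1427] tool xy shift [0.0002 0.0001]
R [ 0.4788 -0.0267] tool xy shift [-0.0861 -0.1464]
time: 11.05
eef_pos: [0.4932, 0.1426, 0.1597]
tool_rot: [0.0, 0.572, 0.82, 0.001]
contact_force: [-8.0, 0.2, 20.4]
width: 0.0251
t 11.05 p [0.4932 0.1426 0.1597] h 1.924 Rz [ 0.001  0.001 -1.   ] F [-8.   0.2 20.4] M [0.14 1.07 0.09] w 0.0251 q [ 0.13  0.06  1.69  0.    1.4  -0.22]
push [0.4561 0.0605] tool xy shift [-0.0642 -0.0632]
L [0.4932 0.1427] tool xy shift [ 0. -0.]
R [ 0.4788 -0.0267] tool xy shift [-0.1539 -0.0721]
```

```bash
python3 -m jog '[[0,0,0,0.1,0.025],[0,0,0,0.1,0.025],[0,0,0,0.1,0.025],[0,0,0,0.1,0.025],[0,0,0,0.08,0.025],[0,0,0,0,0.025]]'
python3 -c "
from h import *
st()"
python3 -m jog '[[0,0,0,0.05,0.025],[0,0,0,0.0,0.025]]'
python3 -c "
from h import *
st()"|head -1
python3 -m jog '[[0,0,0,0.05,0.025],[0,0,0,0.0,0.025]]'
python3 -c "
from h import *
st()"|head -1
```

```text
time: 11.65
eef_pos: [0.4933, 0.1428, 0.1597]
tool_rot: [0.0, 0.75, 0.661, 0.001]
contact_force: [-6.2, 0.9, 20.8]
width: 0.025
t 11.65 p [0.4933 0.1428 0.1597] h 1.445 Rz [ 0.001  0.001 -1.   ] F [-6.2  0.9 20.8] M [0.12 0.83 0.15] w 0.025 q [0.13 0.06 1.69 0.   1.4  0.26]
push [0.4561 0.0605] tool xy shift [-0.0863 -0.0266]
L [0.4932 0.1427] tool xy shift [-0.0002 -0.0001]
R [ 0.4788 -0.0267] tool xy shift [-0.17    0.0069]
time: 11.85
eef_pos: [0.4936, 0.143, 0.1598]
tool_rot: [0.0, 0.766, 0.643, 0.001]
contact_force: [-3.8, 1.5, 19.0]
width: 0.0252
t 11.85 p [0.4936 0.143  0.1598] h 1.396 Rz [ 0.002  0.001 -1.   ] F [-3.8  1.5 19. ] M [0.43 0.31 0.06] w 0.0252 q [0.13 0.06 1.69 0.   1.4  0.31]
time: 12.05
eef_pos: [0.4938, 0.143, 0.1598]
tool_rot: [0.0, 0.782, 0.623, 0.001]
contact_force: [-1.7, 3.5, 18.1]
width: 0.0251
t 12.05 p [0.4938 0.143  0.1598] h 1.346 Rz [ 0.003  0.001 -1.   ] F [-1.7  3.5 18.1] M [ 0.52 -0.01  0.08] w 0.0251 q [0.13 0.06 1.69 0.   1.4  0.36]
```

Keep turning until the torque rises at the stop.

```bash
for i in 1; do python3 -m jog '[[0,0,0,0.06,0.025],[0,0,0,0.0,0.025]]'; done
python3 -c "
from h import *
st()"|head -1
python3 -m jog '[[0,0,0,0.06,0.025],[0,0,0,0.0,0.025]]'
python3 -c "
from h import *
st()"|head -1
```

```text
time: 12.25
eef_pos: [0.494, 0.143, 0.1598]
tool_rot: [0.0, 0.8, 0.6, 0.002]
contact_force: [-0.1, 3.7, 17.2]
width: 0.0248
t 12.25 p [0.494  0.143  0.1598] h 1.286 Rz [ 0.003  0.001 -1.   ] F [-0.1  3.7 17.2] M [ 0.55 -0.26  0.15] w 0.0248 q [0.13 0.06 1.69 0.   1.4  0.42]
time: 12.45
eef_pos: [0.494, 0.143, 0.1598]
tool_rot: [0.0, 0.818, 0.575, 0.002]
contact_force: [-0.5, 3.1, 16.8]
width: 0.0253
t 12.45 p [0.494  0.143  0.1598] h 1.226 Rz [ 0.003  0.001 -1.   ] F [-0.5  3.1 16.8] M [ 0.44 -0.31  0.05] w 0.0253 q [0.13 0.06 1.69 0.   1.4  0.48]
```

```bash
python3 -m jog '[[0,0,0,0.08,0.025],[0,0,0,0.0,0.025]]'|tail -2
python3 -c "
from h import *
st()"|head -1
python3 -m jog '[[0,0,0,0.08,0.025],[0,0,0,0.0,0.025]]'|tail -2
python3 -c "
from h import *
st();im=grab('wrist','w4.png');im=cv2.resize(im[130:310,100:420],None,fx=2.5,fy=2.5,interpolation=2);cv2.imwrite('pics/w4c.png',im[...,::-1])"
```

```text
contact_force: [-2.8, 1.4, 18.3]
width: 0.0251
t 12.65 p [0.4938 0.1428 0.1598] h 1.146 Rz [ 0.002  0.001 -1.   ] F [-2.8  1.4 18.3] M [0.06 0.07 0.41] w 0.0251 q [0.13 0.06 1.69 0.   1.4  0.56]
contact_force: [3.4, 0.8, 16.8]
width: 0.0251
t 12.85 p [0.4943 0.1426 0.1599] h 1.066 Rz [ 0.004  0.    -1.   ] F [ 3.4  0.8 16.8] M [ 0.   -0.6   0.86] w 0.0251 q [ 0.13  0.06  1.69 -0.    1.4   0.64]
push [0.4561 0.0605] tool xy shift [-0.0904  0.0063]
L [0.4932 0.1427] tool xy shift [-0.0005 -0.001 ]
R [ 0.4788 -0.0267] tool xy shift [-0.1557  0.0683]
```

View pics/w4c.png

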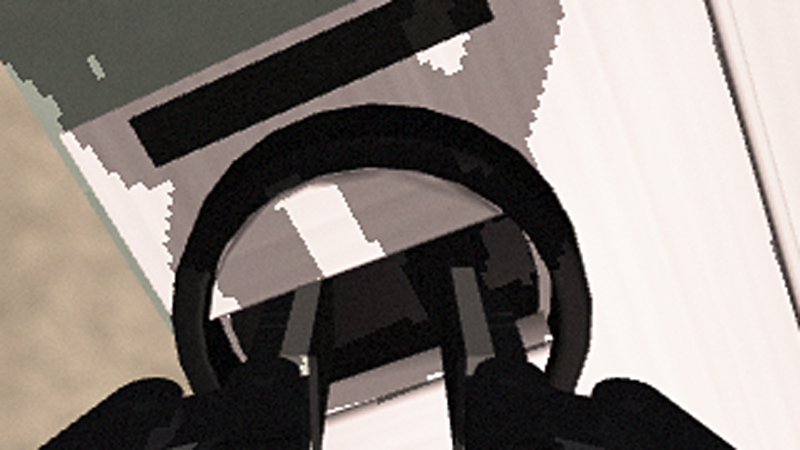

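The torque rose to 0.41 and then 0.86 N m, so this is the stop. The image shows the slot pointing towards the free edge. I'll unwind within the play, lift, and turn and move to the right fastener.

```bash
python3 -m jog '[[0,0,0,-0.1,0.025],[0,0,0,-0.1,0.025],[0,0,0,-0.1,0.025],[0,0,-0.01,0,0.025],[0,0,-0.04,0,0.025],[0,0,-0.04,0,0.025],[0,0,-0.04,0,0.025],[0,0,-0.01,-0.127,0.025],[0,0,0,-0.14,0.025],[0,0,0,-0.14,0.025]]'
python3 -m jog '[[0,0,0,-0.14,0.025],[0,0,0,-0.14,0.025],[0,0,0,-0.14,0.025],[0,0,0,-0.14,0.025],[0,0,0,-0.14,0.025],[0,0,0,-0.14,0.025],[0,0,0,-0.14,0.025],[-0.012,-0.04,0,0,0.025],[-0.012,-0.04,0,0,0.025],[0,0,0,0,0.025]]'
python3 -c "
from h import *
st();im=grab('wrist','w5.png');cv2.imwrite('pics/w5c.png',cv2.resize(im,None,fx=1.5,fy=1.5,interpolation=2)[...,::-1])"
```

```text
time: 13.9
eef_pos: [0.4931, 0.1424, 0.2986]
tool_rot: [-0.0, 0.629, 0.777, -0.0]
contact_force: [0.3, -0.1, -0.1]
width: 0.0251
time: 14.9
eef_pos: [0.4848, 0.0559, 0.2982]
tool_rot: [-0.0, 0.194, 0.981, -0.001]
contact_force: [-0.3, 1.2, 0.0]
width: 0.0254
t 14.9 p [0.4848 0.0559 0.2982] h 2.751 Rz [-0.001 -0.001 -1.   ] F [-0.3  1.2  0. ] M [ 0.02 -0.    0.03] w 0.0254 q [-0.04 -0.05  1.51 -0.    1.68 -1.22]
push [0.4561 0.0605] tool xy shift [ 0.0282 -0.0067]
L [0.4932 0.1427] tool xy shift [0.0252 0.0834]
R [ 0.4788 -0.0267] tool xy shift [-0.0259 -0.0787]
```

View pics/w5c.png

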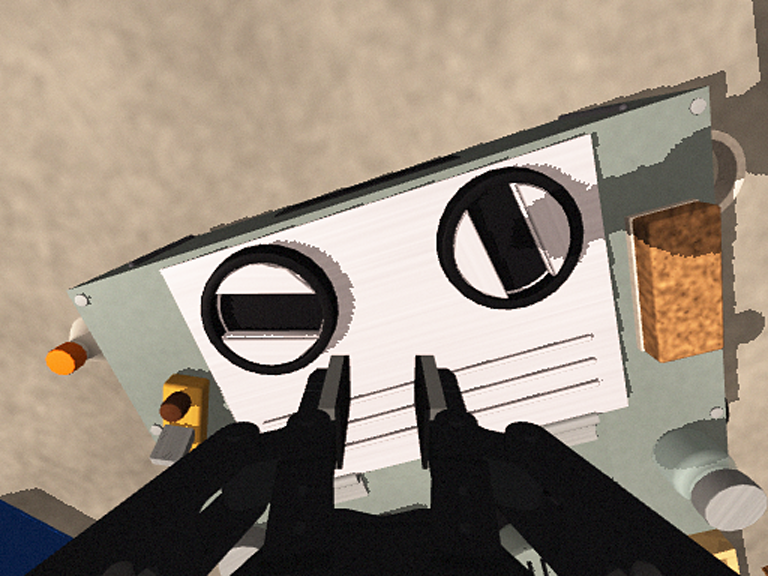

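The left slot now points at the free edge, and the right slot is parallel to the fingers (horizontal at rows 295–335). Next I'll move over and into the right one.

```bash
python3 -m jog '[[-0.0125,-0.0385,0,0,0.025],[-0.0125,-0.0385,0,0,0.025],[0,0,0.04,0,0.025],[0,0,0.04,0,0.025],[0,0,0.02,0,0.025],[0,0,0,0,0.025],[0,0,0,0,0.025]]'
python3 -c "
from h import *
st()
P=lambda u,v:plane('wrist',u/1.5,v/1.5,.182)"
```

```text
time: 15.65
eef_pos: [0.4797, -0.021, 0.1991]
tool_rot: [0.0, 0.192, 0.981, 0.0]
contact_force: [-0.2, 0.6, 0.2]
width: 0.025
t 15.65 p [ 0.4797 -0.021   0.1991] h 2.755 Rz [ 0.  0. -1.] F [-0.2  0.6  0.2] M [-0.03 -0.06 -0.03] w 0.025 q [-0.2  -0.04  1.7   0.    1.48 -1.39]
push [0.4561 0.0605] tool xy shift [0.0525 0.0666]
L [0.4932 0.1427] tool xy shift [0.0491 0.1567]
R [ 0.4788 -0.0267] tool xy shift [-0.0013 -0.0057]
```

```bash
python3 -m jog '[[-0.0007,-0.0048,0,0,0.025],[0,0,0.01,0,0.025],[0,0,0.01,0,0.025],[0,0,0.005,0,0.025],[0,0,0,0,0.025]]'
python3 -m jog '[[0,0,0.004,0,0.025],[0,0,0.002,0,0.025],[0,0,0,0,0.025]]'
python3 -m jog '[[0,0,0.004,0,0.025],[0,0,0.002,0,0.025],[0,0,0,0,0.025]]'
python3 -c "
from h import *
st()"
```

```text
time: 16.15
eef_pos: [0.4779, -0.0261, 0.1723]
tool_rot: [-0.001, 0.192, 0.981, 0.0]
contact_force: [-1.1, 0.1, 1.3]
width: 0.0252
time: 16.45
eef_pos: [0.4782, -0.0262, 0.1671]
tool_rot: [-0.0, 0.192, 0.981, 0.0]
contact_force: [-0.4, 0.7, 0.1]
width: 0.0248
time: 16.75
eef_pos: [0.4784, -0.0262, 0.1616]
tool_rot: [0.0, 0.192, 0.981, 0.0]
contact_force: [-2.8, 0.0, 8.0]
width: 0.025
t 16.75 p [ 0.4784 -0.0262  0.1616] h 2.755 Rz [ 0.001 -0.    -1.   ] F [-2.8  0.   8. ] M [ 0.1   0.29 -0.01] w 0.025 q [-0.22 -0.02  1.76  0.    1.4  -1.4 ]
push [0.4561 0.0605] tool xy shift [0.0534 0.0719]
L [0.4932 0.1427] tool xy shift [0.05   0.1619]
R [ 0.4788 -0.0267] tool xy shift [-0.0005 -0.0004]
```

```bash
python3 -m jog '[[0,0,0.002,0,0.025],[0,0,0.001,0,0.025],[0,0,0,0,0.025]]'
python3 -m jog '[[0,0,0,0.1,0.025],[0,0,0,0.1,0.025],[0,0,0,0.1,0.025],[0,0,0,0.1,0.025],[0,0,0,0.1,0.025],[0,0,0,0.1,0.025]]'
python3 -c "
from h import *
st()"|head -1
python3 -m jog '[[0,0,0,0.1,0.025],[0,0,0,0.1,0.025],[0,0,0,0.1,0.025],[0,0,0,0.1,0.025]]'
python3 -c "
from h import *
st()"|head -1
```

```text
time: 17.05
eef_pos: [0.4785, -0.0262, 0.1596]
tool_rot: [0.001, 0.192, 0.981, 0.0]
contact_force: [-7.5, 1.7, 19.9]
width: 0.0251
time: 17.65
eef_pos: [0.4787, -0.0263, 0.1597]
tool_rot: [0.001, 0.475, 0.88, 0.0]
contact_force: [-6.2, -0.1, 20.0]
width: 0.0249
t 17.65 p [ 0.4787 -0.0263  0.1597] h 2.151 Rz [ 0.002 -0.    -1.   ] F [-6.2 -0.1 20. ] M [0.24 0.81 0.13] w 0.0249 q [-0.22 -0.01  1.76  0.    1.39 -0.8 ]
time: 18.05
eef_pos: [0.4788, -0.0263, 0.1597]
tool_rot: [0.001, 0.641, 0.768, 0.001]
contact_force: [-5.7, 1.6, 19.1]
width: 0.025
t 18.05 p [ 0.4788 -0.0263  0.1597] h 1.751 Rz [ 0.002 -0.    -1.   ] F [-5.7  1.6 19.1] M [0.16 0.66 0.06] w 0.025 q [-0.22 -0.01  1.76  0.    1.39 -0.4 ]
```

```bash
python3 -m jog '[[0,0,0,0.1,0.025],[0,0,0,0.1,0.025],[0,0,0,0.1,0.025],[0,0,0,0.1,0.025],[0,0,0,0.1,0.025],[0,0,0,0.0,0.025]]'
python3 -c "
from h import *
st()"|head -1
python3 -m jog '[[0,0,0,0.08,0.025],[0,0,0,0.0,0.025]]'|tail -2
python3 -c "
from h import *
st()"|head -1
python3 -m jog '[[0,0,0,0.08,0.025],[0,0,0,0.0,0.025]]'|tail -2
python3 -c "
from h import *
st()"|head -1
```

```text
time: 18.65
eef_pos: [0.4793, -0.0261, 0.1598]
tool_rot: [0.001, 0.811, 0.586, 0.001]
contact_force: [-1.0, 1.2, 17.2]
width: 0.0249
t 18.65 p [ 0.4793 -0.0261  0.1598] h 1.251 Rz [ 0.003 -0.    -1.   ] F [-1.   1.2 17.2] M [ 0.23 -0.16  0.09] w 0.0249 q [-0.22 -0.01  1.76  0.    1.39  0.1 ]
contact_force: [-2.3, -1.2, 17.6]
width: 0.0253
t 18.85 p [ 0.4791 -0.0264  0.1598] h 1.172 Rz [ 0.003 -0.001 -1.   ] F [-2.3 -1.2 17.6] M [-0.08  0.16  0.23] w 0.0253 q [-0.22 -0.01  1.76 -0.    1.39  0.18]
contact_force: [-6.5, -3.3, 19.2]
width: 0.0252
t 19.05 p [ 0.4787 -0.0266  0.1598] h 1.093 Rz [ 0.002 -0.001 -1.   ] F [-6.5 -3.3 19.2] M [-0.61  0.85  1.13] w 0.0252 q [-0.22 -0.01  1.76 -0.    1.39  0.26]
```

The right fastener is at its stop too (1.1 N m). Unwind, lift clear and check.

```bash
python3 -m jog '[[0,0,0,-0.1,0.025],[0,0,0,-0.1,0.025],[0,0,0,-0.1,0.025],[0,0,-0.01,0,0.025],[0,0,-0.04,0,0.025],[0,0,-0.04,0,0.025],[0,0,-0.04,0,0.025],[0,0,-0.03,-0.1,0.025],[0,0,0,-0.14,0.025],[0,0,0,-0.14,0.025]]'
python3 -m jog '[[0,0,0,-0.14,0.025],[0,0,0,-0.14,0.025],[0,0,0,-0.14,0.025],[0,0,0,-0.14,0.025],[0,0,0,-0.14,0.025],[0,0,0,-0.14,0.025],[0,0,0,-0.14,0.025],[0,0,0,-0.14,0.025],[0,0,0,-0.14,0.025],[0,0,0,0,0.025]]'
python3 -m jog '[[0.01,0.042,0,0,0.0],[0.02,0.042,0,0,0],[0,0,0,0,0],[0,0,0,0,0],[0,0,0,0,0],[0,0,0,0,0]]'
python3 -c "
from h import *
st();im=grab('wrist','w6.png');im=cv2.resize(im[130:310,100:420],None,fx=2.5,fy=2.5,interpolation=2);cv2.imwrite('pics/w6c.png',im[...,::-1]);grab('side','side1.png');grab('scene','scene1.png')"
```

```text
time: 20.05
eef_pos: [0.4785, -0.0262, 0.3192]
tool_rot: [0.001, 0.63, 0.777, 0.0]
contact_force: [-0.3, -0.3, -0.6]
width: 0.0248
time: 21.05
eef_pos: [0.4782, -0.0262, 0.3183]
tool_rot: [-0.0, 0.052, 0.999, 0.0]
contact_force: [0.8, -0.6, 0.1]
width: 0.0249
time: 21.65
eef_pos: [0.4576, 0.0597, 0.3182]
tool_rot: [-0.0, 0.055, 0.999, -0.0]
contact_force: [-0.5, 0.1, 0.2]
width: 0.0002
t 21.65 p [0.4576 0.0597 0.3182] h 3.032 Rz [-0. -0. -1.] F [-0.5  0.1  0.2] M [-0.    0.02  0.04] w 0.0002 q [-0.04 -0.1   1.52 -0.    1.72 -1.5 ]
push [0.4561 0.0605] tool xy shift [0.0016 0.0006]
L [0.4932 0.1427] tool xy shift [-0.0263  0.0863]
R [ 0.4788 -0.0267] tool xy shift [-0.0305 -0.0836]
```

View pics/w6c.png

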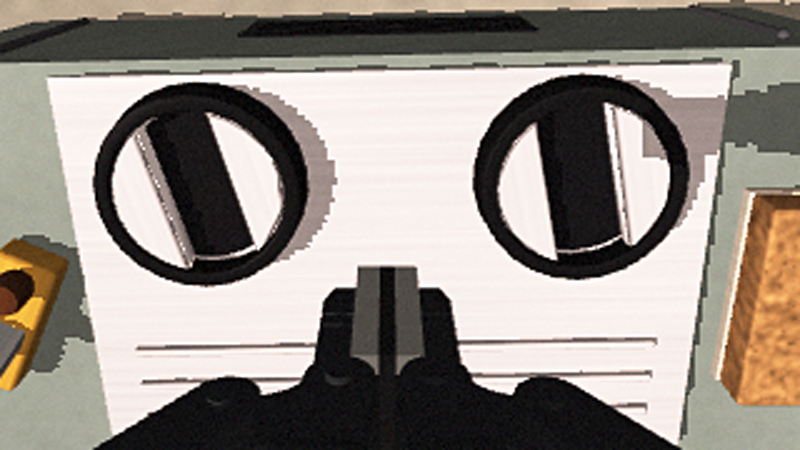

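```bash
python3 - <<'E'
from h import *
P=lambda u,v:plane("wrist",(u+.5)/2.5-.5+100,(v+.5)/2.5-.5+130,.178)[:2]
Q=lambda u,v:plane("wrist",(u+.5)/2.5-.5+100,(v+.5)/2.5-.5+130,.160)[:2]
def ang(a,b,F=P): d=F(*b)-F(*a); return np.arctan2(d[1],d[0])
print("hatch sides",ang((48,77),(110,430),Q),ang((730,70),(680,440),Q))
a,b=Q(48,77),Q(730,66);d=b-a;print("edge yaw",np.arctan2(-d[0],d[1]))
for n,e in dict(R1=((140,130),(188,268)),R2=((205,115),(257,250)),L1=((537,125),(558,262)),L2=((603,105),(627,245))).items():
    print(n,"cam",1.571-(ang(*e)+.088))
E
```

```text
hatch sides -0.09371936374294443 -0.08142914558400914
edge yaw -0.09177204455412026
R1 cam 1.3761542120185855
R2 cam 1.3113940890886828
L1 cam 1.3770533299397072
L2 cam 1.3299665996585033
```

Both slots read about 1.35, short of 1.571. The picture taken at the left stop (w4) showed about 1.6, so my unwind while still pressed dragged the dials back by floor friction. I'll redo both, and this time lift before unwinding. Right first.

```bash
python3 -m jog '[[-0.015,-0.0415,0,0,0.025],[-0.015,-0.0415,0,0,0.025],[0,0,0,0.13,0.025],[0,0,0,0.13,0.025],[0,0,0,0.13,0.025],[0,0,0,0.13,0.025],[0,0,0,0.13,0.025],[0,0,0,0.13,0.025],[0,0,0,0.13,0.025],[0,0,0,0.13,0.025]]'
python3 -m jog '[[0,0,0,0.13,0.025],[0,0,0,0.13,0.025],[0,0,0.04,0,0.025],[0,0,0.04,0,0.025],[0,0,0.03,0,0.025],[0,0,0,0,0.025],[0,0,0,0,0.025]]'
python3 -c "
from h import *
st()"
```

```text
time: 22.8
eef_pos: [0.4784, -0.0256, 0.3182]
tool_rot: [-0.0, 0.545, 0.838, -0.0]
contact_force: [-0.1, 0.8, 0.8]
width: 0.0246
time: 23.5
eef_pos: [0.4786, -0.0255, 0.2093]
tool_rot: [0.0, 0.647, 0.762, 0.0]
contact_force: [0.2, -1.2, 0.2]
width: 0.0249
t 23.5 p [ 0.4786 -0.0255  0.2093] h 1.734 Rz [ 0.  0. -1.] F [ 0.2 -1.2  0.2] M [ 0.05  0.03 -0.08] w 0.0249 q [-0.21 -0.04  1.68  0.    1.5  -0.38]
push [0.4561 0.0605] tool xy shift [ 0.0885 -0.0082]
L [0.4932 0.1427] tool xy shift [0.1635 0.0418]
R [ 0.4788 -0.0267] tool xy shift [-0.0013 -0.    ]
```

```bash
python3 -m jog '[[-0.0005,0,0.015,0,0.025],[0,0,0.015,0,0.025],[0,0,0.01,0,0.025],[0,0,0.005,0,0.025],[0,0,0.002,0,0.025],[0,0,0.0015,0,0.025],[0,0,0,0,0.025]]'
python3 -m jog '[[0,0,0,0.1,0.025],[0,0,0,0.1,0.025],[0,0,0,0.1,0.025],[0,0,0,0.1,0.025],[0,0,0,0.1,0.025],[0,0,0,0,0.025]]'
python3 -c "
from h import *
st()"|head -1
python3 -m jog '[[0,0,0,0.08,0.025],[0,0,0,0.06,0.025],[0,0,0,0,0.025]]'
python3 -c "
from h import *
st()"|head -1
```

```text
time: 24.2
eef_pos: [0.4789, -0.0258, 0.1615]
tool_rot: [0.001, 0.647, 0.763, 0.0]
contact_force: [-5.4, -0.0, 9.8]
width: 0.025
time: 24.8
eef_pos: [0.4794, -0.0258, 0.1619]
tool_rot: [0.001, 0.816, 0.577, 0.001]
contact_force: [-1.9, 0.4, 9.9]
width: 0.025
t 24.8 p [ 0.4794 -0.0258  0.1619] h 1.231 Rz [ 0.003 -0.001 -1.   ] F [-1.9  0.4  9.9] M [0.01 0.02 0.06] w 0.025 q [-0.21 -0.02  1.76  0.    1.4   0.13]
time: 25.1
eef_pos: [0.4786, -0.0265, 0.1617]
tool_rot: [0.001, 0.854, 0.52, -0.0]
contact_force: [-9.6, -6.7, 12.7]
width: 0.0248
t 25.1 p [ 0.4786 -0.0265  0.1617] h 1.093 Rz [ 0.001 -0.002 -1.   ] F [-9.6 -6.7 12.7] M [-1.13  1.53  1.12] w 0.0248 q [-0.22 -0.02  1.76 -0.    1.4   0.26]
```

At the stop again. Lift off the floor first, then unwind and rise.

```bash
python3 -m jog '[[0,0,-0.003,0,0.025],[0,0,-0.004,0,0.025],[0,0,0,0,0.025],[0,0,0,-0.1,0.025],[0,0,0,-0.1,0.025],[0,0,-0.02,0,0.025],[0,0,-0.03,0,0.025],[0,0,-0.03,0,0.025],[0,0,0,0,0.025]]'
python3 -c "
from h import *
st()"
```

```text
time: 26.0
eef_pos: [0.4799, -0.026, 0.2517]
tool_rot: [0.003, 0.798, 0.603, 0.002]
contact_force: [0.5, 0.1, -1.1]
width: 0.0251
t 26.0 p [ 0.4799 -0.026   0.2517] h 1.295 Rz [ 0.007 -0.001 -1.   ] F [ 0.5  0.1 -1.1] M [0.01 0.04 0.  ] w 0.0251 q [-0.21 -0.06  1.62  0.    1.58  0.06]
push [0.4561 0.0605] tool xy shift [ 0.0767 -0.0464]
L [0.4932 0.1427] tool xy shift [ 0.1659 -0.0331]
R [ 0.4788 -0.0267] tool xy shift [-0.001  -0.0009]
```

```bash
python3 -m jog '[[0.04,-0.008,0,0,0.025],[0.04,-0.008,0,0,0.025],[0.04,-0.008,0,0,0.025],[0.0455,-0.009,0,0,0.025],[0,0,0,-0.14,0.025],[0,0,0,-0.14,0.025],[0,0,0,-0.135,0.025],[0,0,0.03,0,0.025],[0,0,0.02,0,0.025],[0,0,0,0,0.025]]'
python3 -c "
from h import *
st()"
```

```text
time: 27.0
eef_pos: [0.4909, 0.1424, 0.1948]
tool_rot: [-0.001, 0.656, 0.754, -0.001]
contact_force: [0.8, -0.1, 2.2]
width: 0.0253
t 27.0 p [0.4909 0.1424 0.1948] h 1.71 Rz [-0.004 -0.    -1.   ] F [ 0.8 -0.1  2.2] M [-0.02  0.05  0.07] w 0.0253 q [ 0.13  0.03  1.64  0.    1.47 -0.01]
push [0.4561 0.0605] tool xy shift [-0.0763 -0.0458]
L [0.4932 0.1427] tool xy shift [-0.0001  0.0023]
R [ 0.4788 -0.0267] tool xy shift [-0.1658 -0.0354]
```

```bash
python3 -m jog '[[0,0,0,0,0.025],[0,0,0.01,0,0.025],[0,0,0.01,0,0.025],[0,0,0,0,0.025],[0,0,0,0,0.025]]'
python3 -c "
from h import *
st()"
```

```text
time: 27.5
eef_pos: [0.4917, 0.1426, 0.1768]
tool_rot: [-0.0, 0.656, 0.755, -0.0]
contact_force: [-0.2, -0.7, 0.8]
width: 0.0249
t 27.5 p [0.4917 0.1426 0.1768] h 1.71 Rz [-0.  0. -1.] F [-0.2 -0.7  0.8] M [-0.01  0.   -0.04] w 0.0249 q [ 0.13  0.04  1.66  0.    1.43 -0.01]
push [0.4561 0.0605] tool xy shift [-0.0763 -0.0467]
L [0.4932 0.1427] tool xy shift [-0.0001  0.0015]
R [ 0.4788 -0.0267] tool xy shift [-0.1659 -0.0363]
```

```bash
python3 -m jog '[[0,0.0015,0.007,0,0.025],[0,0,0.005,0,0.025],[0,0,0.003,0,0.025],[0,0,0,0,0.025]]'
python3 -m jog '[[0,0,0,0.1,0.025],[0,0,0,0.1,0.025],[0,0,0,0.1,0.025],[0,0,0,0.1,0.025],[0,0,0,0.1,0.025],[0,0,0,0,0.025]]'
python3 -c "
from h import *
st()"|head -1
python3 -m jog '[[0,0,0,0.08,0.025],[0,0,0,0.05,0.025],[0,0,0,0,0.025]]'
python3 -c "
from h import *
st()"|head -1
```

```text
time: 27.9
eef_pos: [0.4935, 0.1428, 0.162]
tool_rot: [0.0, 0.656, 0.754, 0.0]
contact_force: [-2.8, 0.2, 9.8]
width: 0.0247
time: 28.5
eef_pos: [0.4938, 0.143, 0.1625]
tool_rot: [0.0, 0.824, 0.567, 0.001]
contact_force: [0.6, 1.7, 8.2]
width: 0.025
t 28.5 p [0.4938 0.143  0.1625] h 1.206 Rz [ 0.002  0.001 -1.   ] F [0.6 1.7 8.2] M [ 0.16 -0.14 -0.01] w 0.025 q [0.13 0.06 1.68 0.   1.4  0.5 ]
time: 28.8
eef_pos: [0.493, 0.1428, 0.1623]
tool_rot: [0.0, 0.858, 0.514, -0.0]
contact_force: [-8.1, -0.7, 12.3]
width: 0.0254
t 28.8 p [0.493  0.1428 0.1623] h 1.079 Rz [-0. -0. -1.] F [-8.1 -0.7 12.3] M [-0.33  1.06  1.07] w 0.0254 q [ 0.13  0.06  1.68 -0.    1.4   0.62]
```

```bash
python3 -m jog '[[0,0,-0.003,0,0.025],[0,0,-0.004,0,0.025],[0,0,0,0,0.025],[0,0,0,-0.1,0.025],[0,0,0,-0.1,0.025],[0,0,-0.03,0,0.025],[0,0,-0.04,0,0.025],[0,0,-0.04,0,0.025],[0,0,-0.04,0,0.025],[0,0,0,-0.13,0.025]]'
python3 -m jog '[[0,0,0,-0.14,0],[0,0,0,-0.14,0],[0,0,0,-0.14,0],[0,0,0,-0.14,0],[0,0,0,-0.14,0],[0,0,0,-0.14,0],[0,0,0,-0.14,0],[0,0,0,-0.14,0],[0,0,0,-0.14,0],[0,0,0,-0.14,0]]'
python3 -m jog '[[0,0,0,-0.14,0],[0,0,0,-0.07,0],[0.013,-0.043,0,0,0.0],[0.013,-0.043,0,0,0],[0,0,0,0,0],[0,0,0,0,0],[0,0,0,0,0]]'
python3 -c "
from h import *
st();im=grab('wrist','w7.png');a=cv2.resize(im[130:250,100:420],None,fx=2.5,fy=2.5,interpolation=2)
b=grab('side','side2.png')[130:270,140:380];b=cv2.resize(b,(514,300));c=grab('scene','scene2.png')[110:320,130:390];c=cv2.resize(c,(286,300))
im=np.vstack([a,np.hstack([b,c])]);print(im.shape);cv2.imwrite('pics/w7c.png',im[...,::-1])"
```

```text
time: 29.8
eef_pos: [0.4944, 0.1429, 0.3244]
tool_rot: [0.002, 0.762, 0.648, 0.003]
contact_force: [0.9, -0.3, -1.2]
width: 0.0252
time: 30.8
eef_pos: [0.4934, 0.1427, 0.319]
tool_rot: [0.0, 0.162, 0.987, 0.0]
contact_force: [-0.1, -0.9, 0.4]
width: -0.0002
time: 31.5
eef_pos: [0.4573, 0.0609, 0.3189]
tool_rot: [0.0, 0.061, 0.998, 0.0]
contact_force: [-0.5, 0.2, -0.3]
width: -0.0
t 31.5 p [0.4573 0.0609 0.3189] h 3.02 Rz [ 0.  0. -1.] F [-0.5  0.2 -0.3] M [ 0.01  0.02 -0.01] w -0.0 q [-0.04 -0.1   1.52  0.    1.72 -1.48]
push [0.4561 0.0605] tool xy shift [ 0.0012 -0.0006]
L [0.4932 0.1427] tool xy shift [-0.0257  0.0855]
R [ 0.4788 -0.0267] tool xy shift [-0.0319 -0.0844]
(600, 800, 3)
```

View pics/w7c.png

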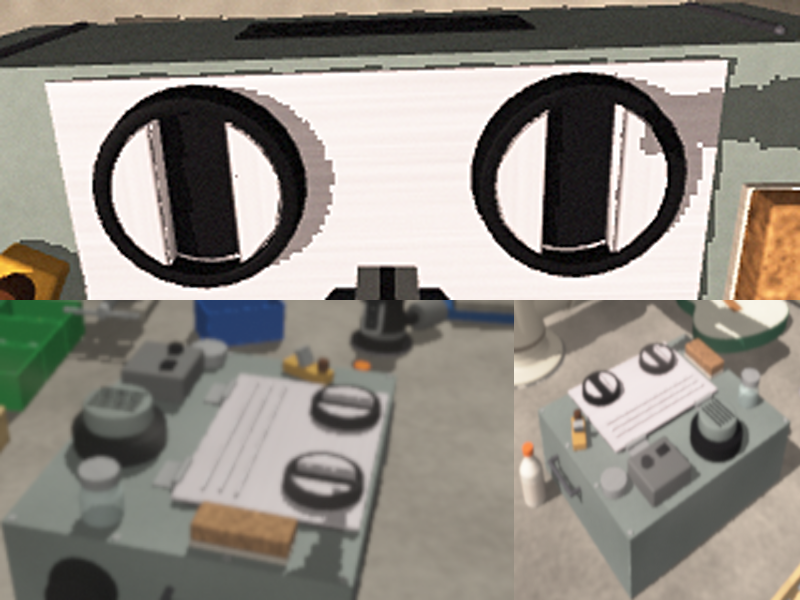

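Both slots now point at the free edge: right edges (150,125)–(165,262) and (226,122)–(241,255), left edges (547,110)–(543,250) and (615,105)–(612,245). The hatch lies flat and the bystanders look undisturbed. Numerical check next.

```bash
python3 - <<'E'
from h import *
P=lambda u,v:plane("wrist",(u+.5)/2.5-.5+100,(v+.5)/2.5-.5+130,.178)[:2]
def cam(a,b): d=P(*b)-P(*a); return 1.571-(np.arctan2(d[1],d[0])+.088)
for n,e in dict(R1=((150,125),(165,262)),R2=((226,122),(241,255)),L1=((547,110),(543,250)),L2=((615,105),(612,245))).items(): print(n,cam(*e))
# bystander motion: masked colours before/after in the fixed views
for v in("scene","side"):
    a,b=cv2.imread(f"pics/{v}0.png"),cv2.imread(f"pics/{v}2.png")
    for nm,lo,hi in(("cork",(5,90,60),(15,255,255)),("brass",(16,110,90),(28,255,255))):
        r=[]
        for i in(a,b):
            m=cv2.inRange(cv2.cvtColor(i,cv2.COLOR_BGR2HSV),lo,hi);m=m[120:260,160:330]
            n,_,s,c=cv2.connectedComponentsWithStats(m);
            if n>1:k=1+s[1:,4].argmax();r.append((c[k].round(1),s[k,4]))
        print(v,nm,r)
E
```

```text
R1 1.608689550252351
R2 1.5698684683247504
L1 1.556299249616087
L2 1.5178532714136792
scene cork [(array([144.4,  29. ]), np.int32(368)), (array([142.8,  28.8]), np.int32(457))]
scene brass [(array([29. , 87.5]), np.int32(142)), (array([29. , 87.5]), np.int32(140))]
side cork [(array([ 94. , 115.7]), np.int32(885)), (array([ 93.5, 116.6]), np.int32(808))]
side brass [(array([115.6,  37.9]), np.int32(18)), (array([123.2,  42.8]), np.int32(139))]
```

```bash
python3 -c "
from cell import bot
print(bot.hand_in(),bot.state()['time'])"
```

```text
the job is handed in; nothing more can be done
the job is handed in; nothing more can be done
```

The hatch is shut and both fasteners are locked at their stops. I handed the job in at about 31.6 s, with the gripper clear above the hatch and touching nothing.

- **What I did:** I pushed the hatch down with closed fingertips between the collars. Then I pressed each fastener onto the seal in turn (left, then right), to about the hard stop, and turned it clockwise to its stop.
- **First pass fell short:** Afterwards both cams read about 1.35 rad instead of 1.571. Most likely, untwisting the fingers while still pressing dragged the dials back. I turned both to the stop again, where the torque rose to about 1.1 N m, and this time lifted off before untwisting.
- **Last checks:**
    - **Cams:** the slots measured about 1.54 rad on the left and 1.59 on the right. That is within my measuring error of 1.571.
    - **Hatch:** it stays down flat by itself in all three views.
    - **Loose items:** none look moved by eye. I compared only the sanding block and finger plane numerically, before and after. They agreed to 1–2 pixels, except the plane in the side view, where the open hatch had hidden most of it before.
    - **Forces:** the highest force in my readings was about 30 N, while pressing the left fastener.

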